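# Park the rolling pin on the sloping rack behind its sliding chock

## Robot

A 6-joint arm with a two-finger parallel gripper is mounted at the origin on a cart in front of the work surface, level with it; the furniture and walls round the work are solid. World frame = base frame: x ahead of the robot, y to its left, z up, the work surface at z = 0. Lengths are in m, angles in degrees, forces in N, time in s.
With the tool pointing down it reaches from about 0.35 to 0.8 m from the base axis. Payload 7.3 kg.
Tool frame: the origin (TCP) lies midway between the tips of the shut fingers; the grasp point (between the pads) lies 19 mm behind it; z points along the fingers, y is the line along which they close (so a half turn about z gives the same grasp; the last joint's range is limited). The gripper opens to 85 mm and grips with 20 to 120 N. Pads are 22 mm wide; open, the fingers measure 114 mm over their backs; the gripper's body (76 mm by 85 mm) begins 54 mm behind the grasp point. The pads swing forward as they close: fully open they stand 13 mm farther back than shut.
Start: joints at [54.947, 19.595, 87.324, -0, 73.075, -8.365], TCP at [0.236, 0.469, 0.231] pointing down, gripper open.
Joint ranges: [-145.02, 145.02], [-44.19, 115.74], [2.07, 154.8], [-57.11, 237.11], [16.16, 152.29], [-177.93, 177.93]. Speed limits (degrees/s): [147.25, 147.25, 180, 180, 180, 180].

## Interface

Orientations are given as a 3x3 rotation matrix whose columns are the frame's x, y, z axes.
In Python, from plant import env gives the robot as it stands. The module is installed in compiled form; this text tells all that it offers.
- The arm moves only by the tool move_arm, never from a script. Its argument "deltas" is a list of rows, each an object with "translation": the shift along the tool's x, y, z in mm, a list of three; "twist": the turn about the tool's z in degrees. In form: [{"translation": [dx, dy, dz], "twist": twist}, ...]. A call has 1 to 20 rows; each row is the pose to reach, as a shift and turn from the pose commanded when the call began, along the tool's axes at that moment; what a row does not reach only later rows make up. A row lasts 1/10 s, in which the tool goes at most 50 mm and 8.59 degrees, less where a joint would pass 70% of its speed; a pose out of reach is approached as far as the arm can. A call with a gripper value outside its range is refused whole. "gripper" is the gripper's target within -1 to 1 (shut at 1, half-way at 0, fully open at -1), set as the call begins (left out, the last holds). The fingers move at their own pace and stop on an object; "force" is the grip in N (left out, the last holds). Time passes only in rows, so rows that repeat a pose let the fingers close. It gives the time, the measured TCP pose, the force, the opening and the grip force at its end, in the units of the state.
- env.read_state(): the state, without advancing time (a new reading comes with each control period).
- env.camera(name): name is "scene" or "top" or "wrist"; returns a dict with "frame" (480x640x3 uint8, red, green, blue), "mtx" (3x3 intrinsics, pixels), "view" (4x4, takes a point from world to camera coordinates). Camera axes: x right, y down, z forward; pixel columns grow to the right and rows downward; lengths in m; the calibration is good to about 2 mm. A picture is of the moment at which its call begins. There is no depth.
- env.finish_job(): hands the job in; it is judged then, once.
The state is a dict: "time": time; "qpos": joint angles; "dq": joint speeds; "tau": joint torques, N m; "eef_pos": TCP position; "tool_rot": TCP orientation; "force": force on the tool from outside, world axes, zero at the start; "ft_torque": the same for the moment, N m; "gripper_width": opening from 0.0 (shut) to 1.0 (fully open); "finger_force": force on a finger pad.
Only numpy, scipy, OpenCV 4.12 (cv2) and the standard library are available. Lean on these libraries where they do the work, as an engineer would, in place of code of your own. Each camera call takes 0.05 s, during which the arm holds its last target. There are 200 camera calls.

## Task

Put the rolling pin away on the sloping rack: lay it across the slope on the uphill side of the red sliding chock, resting against both chock blocks before you let go so that it never drops or rolls loose. Then push the chock gently and steadily up the slope under the spice shelf until the pin has pressed the sprung backrest well in and stays clamped there. Leave the mug, the yoghurt tub and the things on the shelf where they stand.

Things in the scene. Friction and masses are not known exactly. Their poses are not given: they have to be found in the camera images.
- rolling_pin: Short wooden rolling pin: pale body 44 mm in diameter, 140 mm long, a dark handle 36 mm long, 21 mm thick at each end; about 0.28 kg; rolls freely. Lies on the worktop left of the rack. Origin on its axis at mid-length, 22 mm above what it lies on; y runs along the pin. Against the chock its axis is at x = 22, z = 22 mm of the chock's frame.
- rack: Fixed rack: pale wooden lane 330 mm long, 250 mm wide, rising at 10 degrees along the rack's +x (away from the robot), with a spice shelf over its upper half on four 12 mm steel posts (x = 30 and 160, y = +-145 mm). Origin on the worktop under the lane's middle, where the lane surface is 42 mm high; x level, uphill; y left; z up.
- shelf_edge (a point): Middle of the front lower edge of the wooden spice shelf, 235 mm above the worktop; board 155 mm deep (uphill from here), 310 mm wide, 14 mm thick, loose things on it. To push the chock home under it an upright tool has no room: tilt the tool 35 to 45 degrees from vertical, leaning back to the robot, tips forward. Rack's axes.
- backrest_zone (a point): Point of the lane surface at its top, under the shelf. A black rubber pad 140 mm wide, 33 mm high, before a dark wooden bar, faces downhill; its place is not reported: unpressed, the pad's face stands 0 to 20 mm downhill of this point, to be found by feel. The pad is sprung, 0.6 N at first and 0.6 N more per mm, solid after 8 mm (press it over half in); bar clamped. Rack's axes.
- chock: Sliding chock on the lane: two red blocks with black faces on a 4 mm high strip. Blocks 30 mm wide (middles at y = +-57), 16 long (x = -16 to 0), 28 high; strip x = -24 to 0. Origin on the lane midway between the uphill block faces; x uphill along the slope, y left, z square to the lane. Slides along x only with 6 N drag, pushed at either block; stays where left. Starts near the lane's lower end, clear of the shelf.
- mug_1: White mug, 78 mm wide (116 mm with its handle), 97 mm high; origin under its middle. Leave alone.
- tub: White and green yoghurt tub, 72 mm wide, 71 mm high; origin under its middle. Leave alone.
- mill: Salt mill with a grey top, 44 mm wide, 90 mm high, on the spice shelf; origin under its middle. Leave alone.
- spice_jar: Spice jar with a red cap, 45 mm wide, 106 mm high, on the spice shelf; origin under its middle. Leave alone.
Not all that is in view belongs to the job. Of the things shaped like the rolling_pin, the wooden one is meant.

How it is judged:
By the outcome, as a careful person would: the job done as asked, in the order asked, and still so for the second after the job is handed in, with the robot touching nothing.
It also fails if it takes over 58 s, if anything falls off the work surface, if the arm or the gripper's body presses on something with over 40 N, if the wrist force passes 120 N, or if a joint passes its speed limit or range.

## Working session

There is one attempt and no reset: what is moved stays moved. The work goes in short steps, Python scripts to look and compute and a tool call to move; the robot and the scene stay as the last step left them, time stands still between calls to the robot, and variables do not carry over. Pictures are saved under pics/ and viewed, at most 10 in all, crops included, and the job is handed in when it is done.

Besides the shell and the picture viewer there is one more tool, called as name(argument=value, ...), one argument or row to a line, values as JSON. move_arm: Moves the arm, as the interface text tells. Its arguments: {"type":"object","properties":{"deltas":{"type":"array"},"gripper":{"type":"number"},"force":{"type":"number"}},"required":["deltas"]}

```bash
mkdir -p pics; python3 - <<'E'
from plant import env
import cv2,numpy as np,pickle
s=env.read_state();print({k:np.round(v,3).tolist() for k,v in s.items()})
d={}
for n in ["scene","top","wrist"]:
    c=env.camera(n);d[n]=c
    cv2.imwrite(f"pics/{n}0.png",c["frame"][:,:,::-1])
    print(n,c["mtx"].round(1).tolist(),c["view"].round(4).tolist())
pickle.dump(d,open("c0.pkl","wb"))
E
```

```text
{'time': 0.0, 'qpos': [54.946, 19.638, 87.377, 0.002, 73.075, -8.365], 'dq': [0.009, 0.047, -0.015, 0.048, 0.004, 0.072], 'tau': [-0.002, -43.369, -24.6, -0.0, 0.008, 0.0], 'eef_pos': [0.236, 0.469, 0.231], 'tool_rot': [[-0.893, 0.449, -0.001], [0.449, 0.893, -0.001], [0.0, -0.002, -1.0]], 'force': [-0.046, 0.457, 0.238], 'ft_torque': [-0.028, -0.048, -0.029], 'finger_force': 0.0, 'gripper_width': 0.998}
scene [[617.3, 0.0, 298.0], [0.0, 617.3, 241.2], [0.0, 0.0, 1.0]] [[0.7151, -0.6989, 0.0089, -0.3003], [-0.4229, -0.4428, -0.7906, 0.4106], [0.5566, 0.5616, -0.6122, 1.4639], [0.0, 0.0, 0.0, 1.0]]
top [[472.8, 0.0, 323.1], [0.0, 472.8, 226.9], [0.0, 0.0, 1.0]] [[0.0183, -0.9998, -0.0051, 0.1273], [-0.9796, -0.017, -0.2004, 0.5731], [0.2002, 0.0086, -0.9797, 1.4446], [0.0, 0.0, 0.0, 1.0]]
wrist [[371.7, 0.0, 319.9], [0.0, 371.7, 241.6], [0.0, 0.0, 1.0]] [[0.4484, 0.8938, -0.0019, -0.5241], [0.8524, -0.4269, 0.302, -0.0395], [0.2691, -0.137, -0.9533, 0.3797], [0.0, 0.0, 0.0, 1.0]]
```

View pics/top0.png

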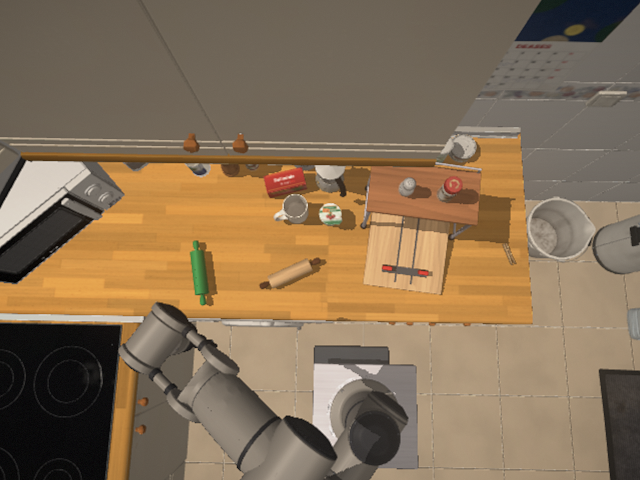

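View pics/scene0.png

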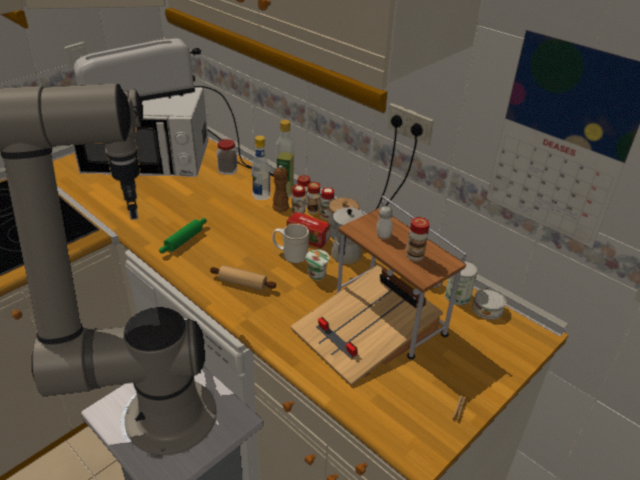

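The top view shows the wooden pin at about (290,275), the green decoy at (200,272), the chock's red blocks at (388,269) and (425,273), and the shelf front edge near row 215. In the scene view the pin is at (243,279) and the blocks at (323,323) and (351,350). I'll zoom in and run masks.

```bash
cat > h.py <<'E'
import cv2,numpy as np
def ray(c,p):
    K,V=c["mtx"],c["view"];R,t=V[:3,:3],V[:3,3]
    d=R.T@np.linalg.solve(K,[p[0],p[1],1.]);return -R.T@t,d/np.linalg.norm(d)
def onplane(c,p,z):
    o,d=ray(c,p);return o+d*(z-o[2])/d[2]
def tri(c1,p1,c2,p2):
    (a,d),(b,e)=ray(c1,p1),ray(c2,p2)
    s=np.linalg.lstsq(np.c_[d,-e],b-a,rcond=None)[0]
    P,Q=a+s[0]*d,b+s[1]*e;return (P+Q)/2,np.linalg.norm(P-Q)
def proj(c,P):
    q=c["mtx"]@(c["view"][:3,:3]@np.asarray(P)+c["view"][:3,3]);return q[:2]/q[2]
def blobs(m,amin):
    n,l,s,ct=cv2.connectedComponentsWithStats(m.astype(np.uint8))
    return [(s[i].tolist(),ct[i].round(1).tolist()) for i in range(1,n) if s[i,4]>=amin]
E
python3 - <<'E'
from h import *;import pickle
d=pickle.load(open("c0.pkl","rb"))
for n,(x,y,w,h) in dict(top=(180,140,360,190),scene=(140,180,380,220)).items():
    f=d[n]["frame"];cv2.imwrite(f"pics/{n}z.png",cv2.resize(f[y:y+h,x:x+w,::-1],None,fx=2,fy=2,interpolation=cv2.INTER_CUBIC))
    H=cv2.cvtColor(f,cv2.COLOR_RGB2HSV).astype(int)
    red=((H[...,0]<6)|(H[...,0]>174))&(H[...,1]>170)&(H[...,2]>90)
    grn=(H[...,0]>45)&(H[...,0]<80)&(H[...,1]>120)&(H[...,2]>50)
    print(n,"red",[b for b in blobs(red,8)]);print(n,"green",[b for b in blobs(grn,60)])
    px=(290,275) if n=="top" else (243,279)
    print("pin hsv",H[px[1],px[0]],"table",H[px[1]+25,px[0]])
E
```

```text
top red [([265, 168, 40, 26, 410], [283.8, 178.9]), ([289, 185, 8, 4, 13], [292.0, 186.2]), ([444, 184, 11, 10, 26], [447.7, 189.9]), ([278, 187, 10, 3, 11], [282.8, 188.2]), ([382, 265, 10, 5, 37], [386.6, 267.4]), ([418, 270, 10, 5, 38], [422.7, 272.2])]
top green [([191, 241, 17, 64, 408], [199.1, 273.3])]
pin hsv [ 16 115 208] table [ 16 165 217]
scene red [([218, 141, 16, 7, 70], [225.3, 144.0]), ([293, 178, 16, 15, 57], [299.8, 185.5]), ([308, 183, 10, 6, 17], [310.9, 186.9]), ([322, 189, 12, 6, 32], [327.0, 192.4]), ([288, 212, 41, 25, 334], [309.0, 222.8]), ([411, 218, 18, 10, 81], [418.8, 223.9]), ([318, 318, 10, 9, 52], [322.3, 321.8]), ([346, 343, 10, 10, 59], [350.7, 347.2])]
scene green [([160, 219, 46, 34, 535], [182.3, 234.7])]
pin hsv [ 17 126 127] table [ 17 197 167]
```

View pics/topz.png

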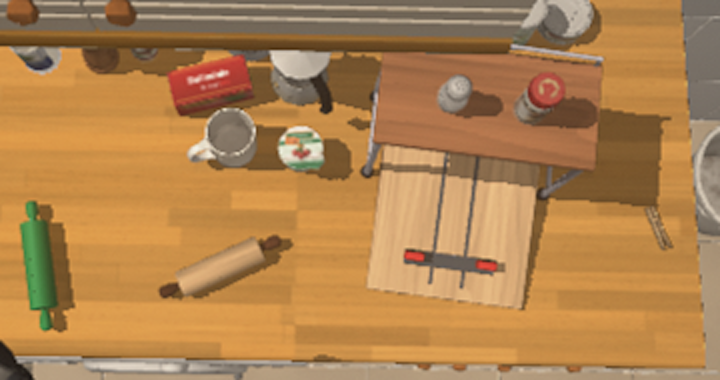

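View pics/scenez.png

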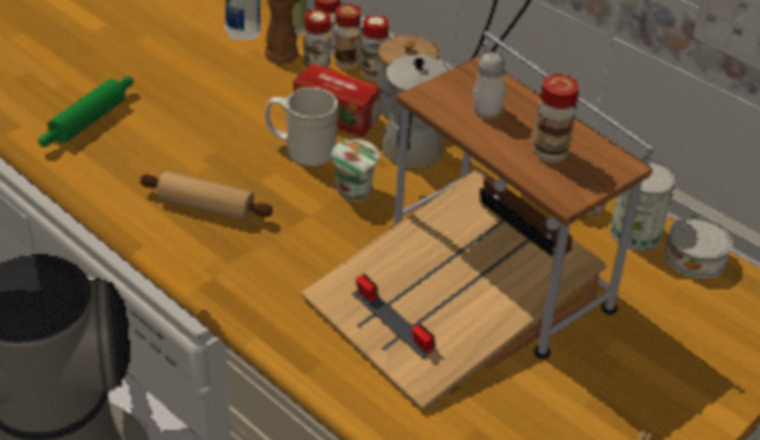

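The zooms show these top-image pixels: lane lower corners (364,284.5) and (441.5,294), shelf front corners (366.5,211) and (478.5,225), and pin ends about (261,286) and (324,260.5). In the scene image the corners are (291.5,327.5) and (354,383.5), and the shelf edge runs from (341,230) to (423.5,289).

```bash
python3 - <<'E'
from h import *;import pickle
d=pickle.load(open("c0.pkl","rb"));T,S=d["top"],d["scene"]
def show(n,a,b):
    p,g=tri(T,a,S,b);print(n,(p*1000).round(1),"gap",round(g*1000,1));return p
l=show("lane LL",(364,284.5),(291.5,327.5));r=show("lane LR",(441.5,294),(354,383.5))
bl=show("blockL",(386.6,267.4),(322.3,321.8));br=show("blockR",(422.7,272.2),(350.7,347.2))
sl=show("shelfL",(366.5,211),(341,229));sr=show("shelfR",(478.5,225),(423.5,288))
for a,b in((l,r),(bl,br),(sl,sr)):
    v=a-b;print("yaw",np.degrees(np.arctan2(-v[0],v[1])).round(2),"len",np.linalg.norm(v).round(4),"mid",((a+b)/2).round(4))
for n,c,px in(("top",T,(290,275)),("scene",S,(243,279))):
    H=cv2.cvtColor(c["frame"],cv2.COLOR_RGB2HSV).astype(int)
    m=np.zeros(H.shape[:2],bool);x,y=px;w=np.s_[y-24:y+24,x-36:x+36]
    m[w]=(H[w][...,1]<(138 if n=="top" else 150))&(H[w][...,2]>(130 if n=="top" else 90))
    bs=sorted(blobs(m,40),key=lambda b:-b[0][4]);print(n,bs[:2])
    c0=bs[0][1];
    pts=np.argwhere(m)[:,::-1];(cx,cy),wh,an=cv2.minAreaRect(pts.astype(np.float32));print((cx,cy),wh,an,(onplane(c,c0,.026)*1000).round(1))
for nm,c,e in(("top",T,[(261,286),(324,260.5)]),("sc",S,[(211,270.5),(275.5,285.5)]),("topG",T,[(195.5,241),(202.5,304)]),("scG",S,[(161,249.5),(205,220.5)])):
    a,b=[onplane(c,p,.022) for p in e];v=b-a;print(nm,((a+b)/2*1000).round(1),np.linalg.norm(v).round(3),np.degrees(np.arctan2(v[1],v[0])).round(1))
E
```

```text
lane LL [395.8   2.6   8.8] gap 2.8
lane LR [ 370.8 -244.5   12.5] gap 5.4
blockL [446.8 -64.9  44.4] gap 0.2
blockR [ 433.7 -178.2   44.4] gap 0.2
shelfL [584.4  12.5 239.9] gap 8.1
shelfR [ 543.3 -292.   253.6] gap 0.5
yaw -5.78 len 0.2483 mid [ 0.3833 -0.1209  0.0106]
yaw -6.61 len 0.114 mid [ 0.4402 -0.1215  0.0444]
yaw -7.69 len 0.3075 mid [ 0.5639 -0.1398  0.2467]
top [([268, 259, 44, 29, 584], [289.2, 272.9])]
(289.0753173828125, 272.9657287597656) (13.076173782348633, 44.856239318847656) 65.55604553222656 [425.8 243.   26. ]
scene [([218, 266, 48, 22, 597], [241.2, 276.3])]
(241.11766052246094, 276.5294494628906) (46.566837310791016, 13.581995010375977) 14.03624439239502 [423.2 243.1  26. ]
top [425.5 232.3  22. ] 0.216 -66.8
sc [424.8 238.   22. ] 0.205 -62.8
topG [423.7 532.2  22. ] 0.204 -169.6
scG [424.7 530.9  22. ] 0.196 8.4
```

move_arm(
  deltas=[
    {"translation": [-271,-120,80],"twist": 38},
    {"translation": [-271,-120,80],"twist": 38},
    {"translation": [-271,-120,80],"twist": 38},
    {"translation": [-271,-120,80],"twist": 38},
    {"translation": [-271,-120,80],"twist": 38},
    {"translation": [-271,-120,80],"twist": 38},
    {"translation": [-271,-120,80],"twist": 38},
    {"translation": [-271,-120,80],"twist": 38},
    {"translation": [-271,-120,80],"twist": 38},
    {"translation": [-271,-120,80],"twist": 38},
  ],
  gripper=-1,
)

```text
time: 1.15
eef_pos: [0.4233, 0.2414, 0.1517]
tool_rot: [[-0.429, 0.903, 0.0], [0.903, 0.429, 0.0], [0.0, 0.001, -1.0]]
force: [0.0, -0.3, 0.3]
gripper_width: 1.001
finger_force: 0.0
```

```bash
python3 - <<'E'
from plant import env
from h import *;import pickle
s=env.read_state();c=env.camera("wrist");pickle.dump((s,c),open("w1.pkl","wb"))
cv2.imwrite("pics/w1.png",c["frame"][:,:,::-1])
print(s["time"],s["qpos"].round(1) if hasattr(s["qpos"],"round") else s["qpos"],s["eef_pos"],np.round(s["tool_rot"],3).tolist())
H=cv2.cvtColor(c["frame"],cv2.COLOR_RGB2HSV).astype(int)
g=proj(c,[.4245,.241,.03]);print(g,H[int(g[1]),int(g[0])])
m=(H[...,1]<140)&(H[...,2]>110)&(H[...,0]>8)&(H[...,0]<24)
for b in sorted(blobs(m,500),key=lambda b:-b[0][4])[:4]:print(b)
E
```

```text
1.15 [20.7 20.5 99.9  0.  59.6 -4.8] [0.42326309 0.2414441  0.1517319 ] [[-0.429, 0.903, 0.0], [0.903, 0.429, 0.0], [0.0, 0.001, -1.0]]
[321.33344194 234.58776557] [ 19 116 211]
([0, 0, 209, 109, 19155], [94.5, 48.2])
([481, 272, 159, 150, 11224], [564.0, 341.0])
([294, 137, 62, 191, 10601], [324.8, 228.3])
([0, 248, 126, 171, 9815], [54.6, 334.8])
```

View pics/w1.png

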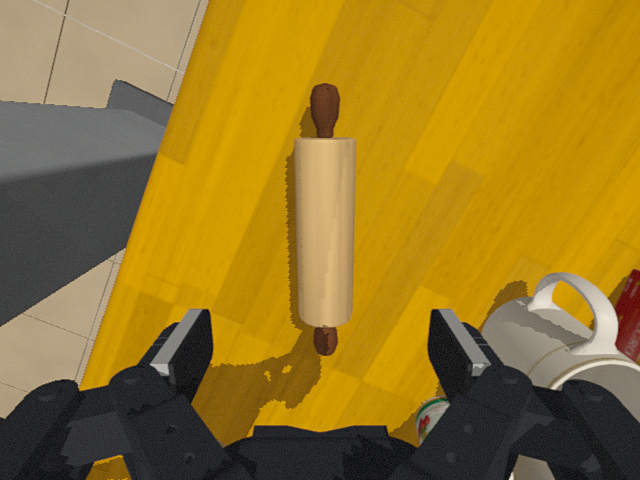

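The wrist view shows the pin upright in the image. Its body runs from (325,139) to (326,325), and the handle tips are at (324,84) and (325,355). The mug is clear to the right.

```bash
python3 - <<'E'
from h import *;import pickle
s,c=pickle.load(open("w1.pkl","rb"))
a,b=[onplane(c,p,.022) for p in((324,84),(325,355))];v=b-a
print((a*1000).round(1),(b*1000).round(1),np.linalg.norm(v).round(4),np.degrees(np.arctan2(v[1],v[0])).round(1))
m=(a+b)/2;R=np.array(s["tool_rot"]);d=R.T@(m-s["eef_pos"]);print("mid",m.round(4),"tool delta",(d*1000).round(1))
a,b=[onplane(c,p,.044) for p in((325,139),(326,325))];print(((a+b)/2*1000).round(1),np.linalg.norm(b-a))
E
```

```text
[381.4 335.5  22. ] [474.4 143.9  22. ] 0.213 -64.1
mid [0.4279 0.2397 0.022 ] tool delta [ -3.6   3.3 129.7]
[426.8 242.9  44. ] 0.13628325052102722
```

move_arm(
  deltas=[
    {"translation": [-2.5,3.5,45],"twist": 0},
    {"translation": [-2.5,3.5,90],"twist": 0},
    {"translation": [-2.5,3.5,120],"twist": 0},
    {"translation": [-2.5,3.5,140],"twist": 0},
    {"translation": [-2.5,3.5,148],"twist": 0},
    {"translation": [-2.5,3.5,148],"twist": 0},
    {"translation": [-2.5,3.5,148],"twist": 0},
  ],
  gripper=-1,
)

```text
time: 1.9
eef_pos: [0.4287, 0.2401, 0.0043]
tool_rot: [[-0.428, 0.904, 0.002], [0.904, 0.428, 0.001], [-0.0, 0.002, -1.0]]
force: [0.4, -0.1, -0.3]
gripper_width: 1.0
finger_force: 0.0
```

move_arm(
  deltas=[
    {"translation": [0,0,0],"twist": 0},
    {"translation": [0,0,0],"twist": 0},
    {"translation": [0,0,0],"twist": 0},
    {"translation": [0,0,0],"twist": 0},
    {"translation": [0,0,0],"twist": 0},
    {"translation": [0,0,0],"twist": 0},
    {"translation": [0,0,0],"twist": 0},
    {"translation": [0,0,0],"twist": 0},
  ],
  gripper=1,
  force=50,
)

```text
time: 2.7
eef_pos: [0.4287, 0.2396, 0.0043]
tool_rot: [[-0.428, 0.904, 0.001], [0.904, 0.428, 0.001], [-0.0, 0.001, -1.0]]
force: [-1.3, -1.1, 7.1]
gripper_width: 0.499
finger_force: 49.9
```

move_arm(
  deltas=[
    {"translation": [0,0,-30],"twist": 0},
    {"translation": [0,0,-75],"twist": 0},
    {"translation": [-10,-5,-115],"twist": 0},
    {"translation": [-50,-15,-140],"twist": 5},
    {"translation": [-95,-28,-140],"twist": 10},
    {"translation": [-140,-40,-140],"twist": 14},
    {"translation": [-185,-53,-140],"twist": 18},
    {"translation": [-230,-66,-140],"twist": 22},
    {"translation": [-275,-79,-140],"twist": 26},
    {"translation": [-315,-91,-140],"twist": 30},
    {"translation": [-345,-99,-140],"twist": 32},
    {"translation": [-357,-102,-140],"twist": 32},
    {"translation": [-357,-102,-140],"twist": 32},
    {"translation": [-357,-102,-140],"twist": 32},
  ],
)

```text
time: 4.1
eef_pos: [0.4881, -0.1259, 0.143]
tool_rot: [[0.116, 0.993, -0.001], [0.993, -0.116, 0.001], [0.001, -0.001, -1.0]]
force: [0.8, 0.4, -2.7]
gripper_width: 0.498
finger_force: 52.4
```

```bash
python3 - <<'E'
from plant import env
from h import *;import pickle
s=env.read_state();cs={n:env.camera(n) for n in("wrist","scene","top")};pickle.dump((s,cs),open("w2.pkl","wb"))
c=cs["wrist"];cv2.imwrite("pics/w2.png",c["frame"][:,:,::-1])
cv2.imwrite("pics/s2.png",cs["scene"]["frame"][:,:,::-1])
print(s["time"],np.round(s["qpos"],1),s["eef_pos"],s["force"],s["gripper_width"])
for n,c in cs.items():
    H=cv2.cvtColor(c["frame"],cv2.COLOR_RGB2HSV).astype(int)
    red=((H[...,0]<6)|(H[...,0]>174))&(H[...,1]>170)&(H[...,2]>70)
    print(n,[b for b in blobs(red,25)])
E
```

```text
4.1 [-23.2  22.7  97.9   0.   59.5 -16.6] [ 0.4881312  -0.12588367  0.14302541] [ 0.77967987  0.37015874 -2.74066829] 0.4975850703316559
wrist [([233, 137, 28, 49, 856], [243.1, 159.9])]
scene [([288, 212, 41, 36, 417], [311.1, 226.1]), ([410, 219, 19, 15, 171], [418.9, 227.0]), ([318, 318, 10, 13, 79], [322.9, 323.5]), ([346, 343, 11, 13, 88], [351.1, 348.8])]
top [([265, 168, 40, 26, 410], [284.2, 178.9]), ([382, 265, 10, 5, 37], [386.6, 267.4])]
```

View pics/w2.png

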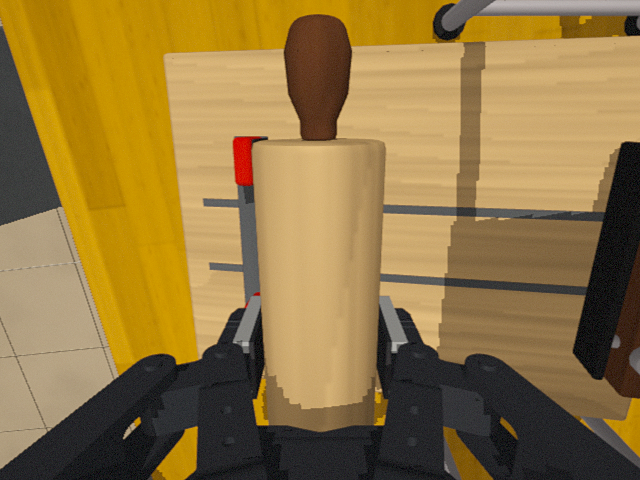

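The wrist view shows the left block top at (243,160). The lane's left edge runs from (165,55) to (640,38), and the pad's lower face edge from (622,143) to (575,350).

```bash
cat >> h.py <<'E'
def onlane(c,p,O,u,h=0.):
    "ray meets the plane h above the lane"
    t=np.tan(np.radians(10));n=np.array([-t*u[0],-t*u[1],1.]);n/=np.linalg.norm(n)
    P0=np.array([O[0],O[1],.042])+h*n;o,d=ray(c,p);return o+d*(n@(P0-o))/(n@d)
E
python3 - <<'E'
from h import *;import pickle
s,cs=pickle.load(open("w2.pkl","rb"));c=cs["wrist"];O=np.array([.545,-.1396])
yaw=np.radians(-6.6);
for k in range(4):
    u=np.array([np.cos(yaw),np.sin(yaw)]);w=np.array([-u[1],u[0]])
    pl=[onlane(c,p,O,u) for p in((165,55),(300,48.5),(420,44.5),(620,38.5))]
    e=pl[3]-pl[0];yaw=np.arctan2(e[1],e[0])
    O=pl[0][:2]+.1625*u-.125*w
print("yaw",np.degrees(yaw),"O",O.round(4))
f=lambda P:np.round([(P[:2]-O)@u*1000,(P[:2]-O)@w*1000,P[2]*1000],1)
for p in((165,55),(420,44.5),(620,38.5)):print("edge",f(onlane(c,p,O,u)))
for p in((622,143),(598,250),(575,350)):print("pad",f(onlane(c,p,O,u)),"top if",f(onlane(c,p,O,u,.033)))
for p in((234,137),(253,137),(268,137),(236,184),(243,160)):print("block top",f(onlane(c,p,O,u,.028)))
print("tcp",f(s["eef_pos"]))
S,T=cs["scene"],cs["top"]
print("shelf scene",[f(onplane(S,p,.235)) for p in((341,231),(423.5,290.5))],"top",[f(onplane(T,p,.249)) for p in((366.5,211),(478.5,225))])
print("lane LL/LR scene",[f(onlane(S,p,O,u)) for p in((291.5,327.5),(354,383.5))])
print("pad scene",[f(onlane(S,p,O,u)) for p in((380,284),(416,305))])
E
```

```text
yaw -6.491190079324564 O [ 0.5471 -0.1367]
edge [-162.5  125.    13.3]
edge [ -1.  125.7  41.8]
edge [102.7 125.   60.1]
pad [115.3  70.3  62.3] top if [92.2 71.7 91.8]
pad [116.    4.8  62.4] top if [92.8 14.8 91.9]
pad [116.3 -68.3  62.5] top if [ 93.1 -48.6  91.9]
block top [-112.2   73.8   50.6]
block top [-100.3   73.8   52.7]
block top [-91.   73.8  54.4]
block top [-113.    45.2   50.5]
block top [-107.5   60.1   51.5]
tcp [-59.8   4.1 143. ]
shelf scene [array([ 23. , 149.3, 235. ]), array([  24.2, -148. ,  235. ])] top [array([ 14.4, 155.2, 249. ]), array([  15.1, -156.2,  249. ])]
lane LL/LR scene [array([-167. ,  117.8,   12.6]), array([-161.1, -128.7,   13.6])]
pad scene [array([106.7,  63.9,  60.8]), array([122.6, -59.6,  63.6])]
```

The pad face is at rack x≈116 mm and the chock origin at about -92 mm. The uphill fingertip would touch the sloping lane before the pin did. I'll set the pin down beside the rack and regrip it with the fingers 9 mm higher.

move_arm(
  deltas=[
    {"translation": [45,-10,0],"twist": 0},
    {"translation": [92,-20,0],"twist": 0},
    {"translation": [140,-30,0],"twist": 0},
    {"translation": [188,-40,0],"twist": 0},
    {"translation": [230,-40,10],"twist": 0},
    {"translation": [252,-40,40],"twist": 0},
    {"translation": [255,-40,80],"twist": 0},
    {"translation": [255,-40,110],"twist": 0},
    {"translation": [255,-40,128],"twist": 0},
    {"translation": [255,-40,134],"twist": 0},
    {"translation": [255,-40,138],"twist": 0},
    {"translation": [255,-40,139],"twist": 0},
    {"translation": [255,-40,139],"twist": 0},
  ],
)

```text
time: 5.55
eef_pos: [0.4793, 0.1312, 0.0052]
tool_rot: [[0.116, 0.993, 0.002], [0.993, -0.116, 0.0], [0.0, 0.002, -1.0]]
force: [-0.4, -0.6, -2.7]
gripper_width: 0.498
finger_force: 52.3
```

move_arm(
  deltas=[
    {"translation": [0,0,0],"twist": 0},
    {"translation": [0,0,0],"twist": 0},
    {"translation": [0,0,-3],"twist": 0},
    {"translation": [0,0,-6],"twist": 0},
    {"translation": [0,0,-9],"twist": 0},
    {"translation": [0,0,-9],"twist": 0},
  ],
  gripper=-0.5,
)

```text
time: 6.15
eef_pos: [0.4791, 0.1311, 0.0139]
tool_rot: [[0.116, 0.993, 0.001], [0.993, -0.116, 0.0], [0.0, 0.001, -1.0]]
force: [-1.1, 0.1, -0.8]
gripper_width: 0.752
finger_force: 0.0
```

move_arm(
  deltas=[
    {"translation": [0,0,0],"twist": 0},
    {"translation": [0,0,0],"twist": 0},
    {"translation": [0,0,0],"twist": 0},
    {"translation": [0,0,0],"twist": 0},
    {"translation": [0,0,0],"twist": 0},
    {"translation": [0,0,0],"twist": 0},
    {"translation": [0,0,0],"twist": 0},
  ],
  gripper=1,
  force=40,
)

```text
time: 6.85
eef_pos: [0.4786, 0.131, 0.0136]
tool_rot: [[0.116, 0.993, 0.0], [0.993, -0.116, 0.0], [0.0, 0.0, -1.0]]
force: [-1.4, 0.0, 5.0]
gripper_width: 0.499
finger_force: 40.1
```

move_arm(
  deltas=[
    {"translation": [0,0,-40],"twist": 0},
    {"translation": [0,0,-85],"twist": 0},
    {"translation": [-20,5,-120],"twist": 0},
    {"translation": [-65,15,-120],"twist": 0},
    {"translation": [-113,25,-120],"twist": 0},
    {"translation": [-160,35,-120],"twist": 0},
    {"translation": [-208,40,-120],"twist": 0},
    {"translation": [-245,40,-115],"twist": 0},
    {"translation": [-258,40,-100],"twist": 0},
    {"translation": [-258,40,-75],"twist": 0},
    {"translation": [-258,40,-52],"twist": 0},
    {"translation": [-258,40,-40],"twist": 0},
    {"translation": [-258,40,-35],"twist": 0},
    {"translation": [-258,40,-35],"twist": 0},
    {"translation": [-258,40,-35],"twist": 0},
  ],
)

```text
time: 8.35
eef_pos: [0.489, -0.13, 0.049]
tool_rot: [[0.116, 0.993, 0.001], [0.993, -0.116, -0.0], [-0.0, 0.001, -1.0]]
force: [0.3, -0.2, -2.1]
gripper_width: 0.498
finger_force: 42.6
```

```bash
python3 - <<'E'
from plant import env
from h import *;import pickle
s=env.read_state();c=env.camera("scene");pickle.dump((s,c),open("s3.pkl","wb"))
f=c["frame"];cv2.imwrite("pics/s3.png",cv2.resize(f[180:400,230:480,::-1],None,fx=2.4,fy=2.4,interpolation=cv2.INTER_CUBIC))
print(s["time"],s["eef_pos"],np.round(s["force"],2))
E
```

```text
8.35 [ 0.48895164 -0.12995783  0.04903966] [ 0.32 -0.2  -2.15]
```

View pics/s3.png

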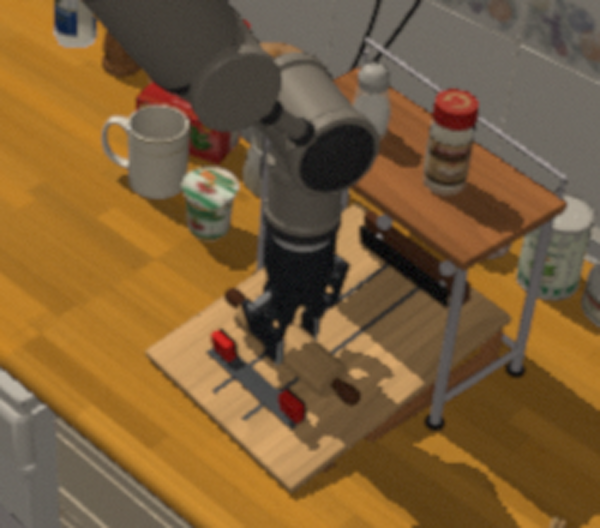

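The scene crop shows the pin held just above the lane, uphill of the red blocks at (223,346) and (291,405). I'll lower it and bring it down against the blocks by feel.

move_arm(
  deltas=[
    {"translation": [0,-3,2],"twist": 0},
    {"translation": [0,-7,3],"twist": 0},
    {"translation": [0,-10,4],"twist": 0},
    {"translation": [0,-10,5],"twist": 0},
    {"translation": [0,-10,5],"twist": 0},
  ],
)

```text
time: 8.9
eef_pos: [0.4776, -0.1285, 0.0442]
tool_rot: [[0.116, 0.993, -0.001], [0.993, -0.116, 0.0], [0.0, -0.001, -1.0]]
force: [-5.0, 1.2, 9.1]
gripper_width: 0.496
finger_force: 43.8
```

move_arm(
  deltas=[
    {"translation": [0,-1,1],"twist": 0},
    {"translation": [0,-2,1.5],"twist": 0},
    {"translation": [0,-2,1.5],"twist": 0},
  ],
)

```text
time: 9.2
eef_pos: [0.4775, -0.1285, 0.0441]
tool_rot: [[0.117, 0.993, 0.004], [0.993, -0.117, -0.001], [-0.0, 0.004, -1.0]]
force: [-3.2, 4.3, 16.9]
gripper_width: 0.494
finger_force: 44.8
```

move_arm(
  deltas=[
    {"translation": [0,0,-2],"twist": 0},
    {"translation": [0,-1.5,-1.7],"twist": 0},
    {"translation": [0,-3,-1.5],"twist": 0},
    {"translation": [0,-3,-1.5],"twist": 0},
  ],
)

```text
time: 9.6
eef_pos: [0.4739, -0.1284, 0.0435]
tool_rot: [[0.117, 0.993, 0.001], [0.993, -0.117, -0.0], [-0.0, 0.001, -1.0]]
force: [0.8, 0.0, 2.3]
gripper_width: 0.494
finger_force: 43.2
```

move_arm(
  deltas=[
    {"translation": [0,-1,0.2],"twist": 0},
    {"translation": [0,-2,0.4],"twist": 0},
    {"translation": [0,-2,0.4],"twist": 0},
  ],
)

```text
time: 9.9
eef_pos: [0.472, -0.1282, 0.0432]
tool_rot: [[0.117, 0.993, 0.001], [0.993, -0.117, -0.001], [-0.0, 0.001, -1.0]]
force: [2.7, -1.4, 5.2]
gripper_width: 0.496
finger_force: 43.3
```

move_arm(
  deltas=[
    {"translation": [0,-1,0],"twist": 0},
    {"translation": [0,-2,0.2],"twist": 0},
    {"translation": [0,-2,0.2],"twist": 0},
  ],
)

```text
time: 10.2
eef_pos: [0.4706, -0.1281, 0.043]
tool_rot: [[0.117, 0.993, 0.003], [0.993, -0.117, -0.001], [-0.0, 0.003, -1.0]]
force: [5.3, -0.3, 3.5]
gripper_width: 0.504
finger_force: 43.1
```

```bash
python3 - <<'E'
from plant import env
from h import *;import pickle
s=env.read_state();cs={n:env.camera(n) for n in("wrist","scene")};pickle.dump((s,cs),open("w4.pkl","wb"))
a=cs["wrist"]["frame"][60:420,120:440,::-1];b=cv2.resize(cs["scene"]["frame"][290:380,290:400,::-1],None,fx=4,fy=4,interpolation=cv2.INTER_CUBIC)
cv2.imwrite("pics/w4.png",np.hstack([a,b]));print(s["eef_pos"],np.round(s["force"],1))
for c in cs.values():
    H=cv2.cvtColor(c["frame"],cv2.COLOR_RGB2HSV).astype(int)
    print([b for b in blobs(((H[...,0]<6)|(H[...,0]>174))&(H[...,1]>170)&(H[...,2]>70),25)])
E
```

```text
[ 0.47062656 -0.12813677  0.04296414] [ 5.3 -0.3  3.5]
[([215, 133, 49, 84, 2702], [233.7, 172.9]), ([253, 371, 17, 54, 477], [261.4, 398.6])]
[([287, 218, 11, 5, 34], [291.4, 220.6]), ([411, 219, 18, 15, 169], [418.9, 227.0]), ([309, 238, 16, 10, 51], [317.3, 243.2]), ([318, 318, 10, 13, 80], [322.8, 323.4]), ([346, 343, 11, 14, 97], [350.9, 349.1])]
```

View pics/w4.png

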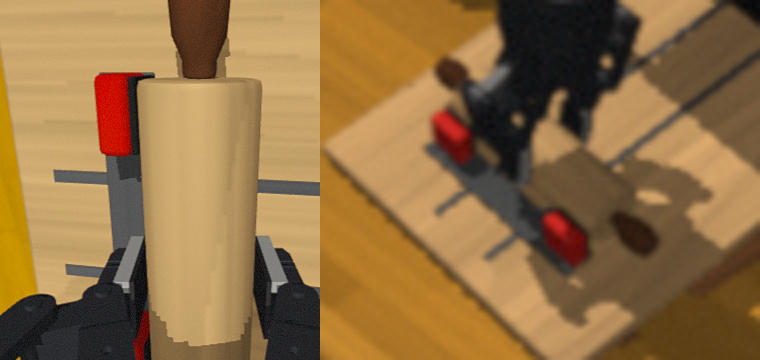

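The pin now sits against the blocks: fx is 5 N and there's no visible gap. Release gently.

move_arm(
  deltas=[
    {"translation": [0,0,0],"twist": 0},
    {"translation": [0,0,0],"twist": 0},
    {"translation": [0,0,0],"twist": 0},
    {"translation": [0,0,0],"twist": 0},
    {"translation": [0,0,0],"twist": 0},
  ],
  gripper=-0.7,
)

```text
time: 10.8
eef_pos: [0.4691, -0.1276, 0.0425]
tool_rot: [[0.116, 0.993, -0.001], [0.993, -0.116, 0.0], [0.0, -0.001, -1.0]]
force: [-0.9, 0.5, 0.0]
gripper_width: 0.851
finger_force: 0.0
```

move_arm(
  deltas=[
    {"translation": [0,0,-5],"twist": 0},
    {"translation": [0,0,-20],"twist": 0},
    {"translation": [0,0,-50],"twist": 0},
    {"translation": [0,0,-90],"twist": 0},
    {"translation": [0,-20,-120],"twist": 0},
    {"translation": [0,-20,-120],"twist": 0},
  ],
)

```text
time: 11.4
eef_pos: [0.45, -0.1258, 0.1666]
tool_rot: [[0.116, 0.993, 0.006], [0.993, -0.116, -0.003], [-0.002, 0.006, -1.0]]
force: [-0.7, -0.1, -0.5]
gripper_width: 0.847
finger_force: 0.0
```

```bash
python3 - <<'E'
from plant import env
from h import *;import pickle
s=env.read_state();cs={n:env.camera(n) for n in("wrist","scene")};pickle.dump((s,cs),open("w5.pkl","wb"))
a=cv2.resize(cs["wrist"]["frame"][...,::-1],None,fx=.625,fy=.625);b=cv2.resize(cs["scene"]["frame"][290:365,290:390,::-1],(400,300),interpolation=cv2.INTER_CUBIC)
cv2.imwrite("pics/w5.png",np.hstack([a,b]));print(s["time"],s["qpos"],s["eef_pos"],np.round(s["force"],1))
G=env.camera("top");print(G is not None)
E
```

```text
11.4 [-2.50222462e+01  1.72979660e+01  1.01956413e+02 -6.79908578e-03
  6.03782191e+01 -1.83379348e+01] [ 0.45002039 -0.12578306  0.16663644] [-0.7 -0.1 -0.5]
True
```

View pics/w5.png

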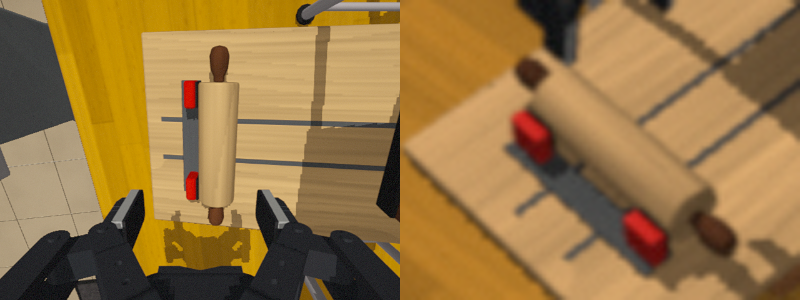

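The pin rests squarely on both blocks after release, at wrist-crop (218,145).

The moves can't tilt the tool, so I'll push in two stages:
1. **Open fingers:** push both blocks until the wrist nears the shelf edge.
2. **Green pin:** hold it level as a push stick under the shelf.

move_arm(
  deltas=[
    {"translation": [0,-5,0],"twist": -8.5},
    {"translation": [0,-10,0],"twist": -17},
    {"translation": [0,-15,0],"twist": -25.5},
    {"translation": [0,-20,0],"twist": -34},
    {"translation": [0,-25,0],"twist": -42.5},
    {"translation": [0,-30,0],"twist": -51},
    {"translation": [0,-40,0],"twist": -59.5},
    {"translation": [0,-40,0],"twist": -68},
    {"translation": [0,-40,0],"twist": -76.5},
    {"translation": [0,-40,0],"twist": -85},
    {"translation": [0,-40,0],"twist": -90},
    {"translation": [0,-40,40],"twist": -90},
    {"translation": [0,-40,80],"twist": -90},
    {"translation": [0,-40,115],"twist": -90},
    {"translation": [0,-40,135],"twist": -90},
    {"translation": [0,-40,142],"twist": -90},
    {"translation": [0,-40,142],"twist": -90},
    {"translation": [0,-40,142],"twist": -90},
  ],
  gripper=-1,
)

```text
time: 13.35
eef_pos: [0.4103, -0.1208, 0.021]
tool_rot: [[-0.993, 0.116, 0.0], [0.116, 0.993, -0.0], [-0.0, -0.0, -1.0]]
force: [0.2, 0.2, 0.7]
gripper_width: 1.001
finger_force: 0.0
```

move_arm(
  deltas=[
    {"translation": [-2,0,-0.4],"twist": 0},
    {"translation": [-5,0,-0.9],"twist": 0},
    {"translation": [-8,0,-1.4],"twist": 0},
    {"translation": [-11,0,-1.9],"twist": 0},
    {"translation": [-14,0,-2.5],"twist": 0},
    {"translation": [-17,0,-3],"twist": 0},
    {"translation": [-20,0,-3.5],"twist": 0},
    {"translation": [-22,0,-3.9],"twist": 0},
    {"translation": [-24,0,-4.2],"twist": 0},
  ],
)

```text
time: 14.25
eef_pos: [0.4313, -0.1231, 0.0246]
tool_rot: [[-0.993, 0.116, -0.005], [0.116, 0.993, 0.001], [0.005, 0.001, -1.0]]
force: [-9.5, -3.4, 5.9]
gripper_width: 1.001
finger_force: 4.6
```

move_arm(
  deltas=[
    {"translation": [-3,0,-0.5],"twist": 0},
    {"translation": [-6.5,0,-1.1],"twist": 0},
    {"translation": [-10,0,-1.8],"twist": 0},
    {"translation": [-13.5,0,-2.4],"twist": 0},
    {"translation": [-17,0,-3],"twist": 0},
    {"translation": [-20.5,0,-3.6],"twist": 0},
    {"translation": [-24,0,-4.2],"twist": 0},
    {"translation": [-27.5,0,-4.8],"twist": 0},
    {"translation": [-31,0,-5.5],"twist": 0},
    {"translation": [-34.5,0,-6.1],"twist": 0},
    {"translation": [-38,0,-6.7],"twist": 0},
    {"translation": [-41.5,0,-7.3],"twist": 0},
    {"translation": [-45,0,-7.9],"twist": 0},
    {"translation": [-48.5,0,-8.6],"twist": 0},
    {"translation": [-52,0,-9.2],"twist": 0},
    {"translation": [-55.5,0,-9.8],"twist": 0},
    {"translation": [-58.5,0,-10.3],"twist": 0},
    {"translation": [-61,0,-10.8],"twist": 0},
    {"translation": [-63,0,-11.1],"twist": 0},
    {"translation": [-64,0,-11.3],"twist": 0},
  ],
)

```text
time: 16.25
eef_pos: [0.4949, -0.1305, 0.0359]
tool_rot: [[-0.993, 0.116, -0.005], [0.116, 0.993, 0.001], [0.006, 0.001, -1.0]]
force: [-8.4, -1.3, 5.8]
gripper_width: 1.002
finger_force: 4.5
```

```bash
python3 - <<'E'
from plant import env
from h import *;import pickle
s=env.read_state();cs={n:env.camera(n) for n in("wrist","scene")};pickle.dump((s,cs),open("w6.pkl","wb"))
O=np.array([.5471,-.1367]);y=np.radians(-6.49);u=np.array([np.cos(y),np.sin(y)]);w=np.array([-u[1],u[0]])
f=lambda P:np.round([(P[:2]-O)@u*1000,(P[:2]-O)@w*1000,P[2]*1000],1)
print(s["time"],f(s["eef_pos"]),np.round(s["force"],1),np.round(s["qpos"],1))
for n,c in cs.items():
    cv2.imwrite(f"pics/{n}6.png",c["frame"][:,:,::-1])
    H=cv2.cvtColor(c["frame"],cv2.COLOR_RGB2HSV).astype(int)
    for b in blobs(((H[...,0]<6)|(H[...,0]>174))&(H[...,1]>170)&(H[...,2]>60),25):print(n,b,f(onlane(c,b[1],O,u,.02)))
E
```

```text
16.25 [-52.5   0.3  35.9] [-8.4 -1.3  5.8] [-2.330e+01  3.240e+01  1.024e+02 -1.000e-01  4.550e+01 -1.066e+02]
wrist ([191, 349, 36, 57, 1048], [211.1, 378.9]) [-35.2 -42.2  56.1]
wrist ([422, 350, 28, 56, 585], [433.2, 379.8]) [-34.6  44.3  56.2]
scene ([287, 213, 28, 20, 141], [299.4, 221.6]) [ 94.4 419.   78.9]
scene ([411, 219, 18, 15, 169], [419.0, 227.0]) [329.5 134.3 120.4]
scene ([309, 237, 16, 11, 61], [318.2, 242.9]) [ 75.1 301.7  75.5]
scene ([345, 306, 4, 9, 30], [346.6, 310.1]) [-35.   45.4  56.1]
scene ([369, 329, 9, 11, 72], [373.4, 333.7]) [-37.3 -62.1  55.7]
```

move_arm(
  deltas=[
    {"translation": [5,0,0],"twist": 0},
    {"translation": [15,0,-5],"twist": 0},
    {"translation": [20,0,-40],"twist": 0},
    {"translation": [30,0,-80],"twist": 0},
    {"translation": [50,40,-115],"twist": 0},
    {"translation": [60,85,-120],"twist": 0},
    {"translation": [70,130,-120],"twist": 0},
    {"translation": [80,175,-120],"twist": 0},
    {"translation": [90,220,-120],"twist": 0},
    {"translation": [100,270,-120],"twist": -3},
    {"translation": [110,320,-120],"twist": -6},
    {"translation": [120,365,-120],"twist": -9},
    {"translation": [130,410,-120],"twist": -12},
    {"translation": [140,455,-120],"twist": -16},
    {"translation": [150,500,-120],"twist": -16},
    {"translation": [160,550,-120],"twist": -16},
    {"translation": [162,600,-120],"twist": -16},
    {"translation": [162,644,-120],"twist": -16},
    {"translation": [162,644,-120],"twist": -16},
    {"translation": [162,644,-120],"twist": -16},
  ],
)

```text
time: 18.35
eef_pos: [0.4106, 0.5277, 0.1555]
tool_rot: [[-0.987, -0.163, -0.001], [-0.163, 0.987, -0.001], [0.001, -0.001, -1.0]]
force: [-0.7, -0.8, -0.6]
gripper_width: 1.0
finger_force: 0.0
```

```bash
python3 - <<'E'
from plant import env
from h import *
s=env.read_state();c=env.camera("wrist");cv2.imwrite("pics/w7.png",c["frame"][:,:,::-1])
print(s["time"],s["eef_pos"],np.round(s["tool_rot"],3).tolist(),np.round(s["force"],1))
H=cv2.cvtColor(c["frame"],cv2.COLOR_RGB2HSV).astype(int)
m=(H[...,0]>45)&(H[...,0]<80)&(H[...,1]>120)&(H[...,2]>40)
n,l,st,ct=cv2.connectedComponentsWithStats(m.astype(np.uint8));i=1+np.argmax(st[1:,4]);p=np.argwhere(l==i)[:,::-1].astype(float)
print(st[i])
P=np.array([onplane(c,q,.022) for q in p[::5]])[:,:2]
mu=P.mean(0);_,_,V=np.linalg.svd(P-mu,full_matrices=False);a=V[0]*np.sign(V[0][0]);t=(P-mu)@a;b=(P-mu)@np.array([-a[1],a[0]])
print("mean",mu,"dir",a,np.degrees(np.arctan2(a[1],a[0])),"ends",t.min(),t.max(),"width",b.min(),b.max(),"mid",mu+a*(t.min()+t.max())/2)
E
```

```text
18.35 [0.4105961  0.52772043 0.15547924] [[-0.987, -0.163, -0.001], [-0.163, 0.987, -0.001], [0.001, -0.001, -1.0]] [-0.7 -0.8 -0.6]
[  290   104    60   262 11595]
mean [0.41880542 0.53022643] dir [0.98107823 0.19361175] 11.163637321108572 ends -0.09935504801508556 0.1136712015900093 width -0.021386040869464197 0.021527991793136848 mid [0.42582806 0.53161232]
```

move_arm(
  deltas=[
    {"translation": [-0.5,1,45],"twist": -1.5},
    {"translation": [-0.5,1,90],"twist": -1.5},
    {"translation": [-0.5,1,125],"twist": -1.5},
    {"translation": [-0.5,1,142],"twist": -1.5},
    {"translation": [-0.5,1,147],"twist": -1.5},
    {"translation": [-0.5,1,147],"twist": -1.5},
  ],
)

```text
time: 19.0
eef_pos: [0.4121, 0.5275, 0.0096]
tool_rot: [[-0.982, -0.186, -0.0], [-0.186, 0.982, -0.0], [0.0, -0.0, -1.0]]
force: [0.6, -0.7, 0.2]
gripper_width: 0.997
finger_force: 0.0
```

move_arm(
  deltas=[
    {"translation": [0,0,0],"twist": 0},
    {"translation": [0,0,0],"twist": 0},
    {"translation": [0,0,0],"twist": 0},
    {"translation": [0,0,0],"twist": 0},
    {"translation": [0,0,0],"twist": 0},
    {"translation": [0,0,0],"twist": 0},
    {"translation": [0,0,0],"twist": 0},
    {"translation": [0,0,0],"twist": 0},
  ],
  gripper=1,
  force=80,
)

```text
time: 19.8
eef_pos: [0.4124, 0.5293, 0.0111]
tool_rot: [[-0.982, -0.188, 0.002], [-0.188, 0.982, 0.002], [-0.002, 0.002, -1.0]]
force: [-1.0, 0.2, 5.8]
gripper_width: 0.484
finger_force: 81.6
```

move_arm(
  deltas=[
    {"translation": [0,0,-20],"twist": 0},
    {"translation": [0,0,-60],"twist": 0},
    {"translation": [0,0,-100],"twist": 0},
    {"translation": [0,0,-120],"twist": 0},
    {"translation": [0,0,-120],"twist": 0},
    {"translation": [0,0,-120],"twist": 0},
  ],
)

```text
time: 20.4
eef_pos: [0.4112, 0.5282, 0.1284]
tool_rot: [[-0.982, -0.188, -0.001], [-0.188, 0.982, -0.001], [0.001, -0.001, -1.0]]
force: [-0.9, -0.2, -2.9]
gripper_width: 0.49
finger_force: 81.5
```

move_arm(
  deltas=[
    {"translation": [10,-45,0],"twist": 0},
    {"translation": [22,-93,0],"twist": 0},
    {"translation": [34,-140,0],"twist": 2},
    {"translation": [46,-187,0],"twist": 4},
    {"translation": [57,-234,0],"twist": 6},
    {"translation": [69,-281,0],"twist": 8},
    {"translation": [80,-328,0],"twist": 10},
    {"translation": [92,-375,0],"twist": 12},
    {"translation": [103,-422,0],"twist": 14},
    {"translation": [115,-469,0],"twist": 16},
    {"translation": [126,-516,0],"twist": 17.3},
    {"translation": [136,-555,0],"twist": 17.3},
    {"translation": [140,-572,0],"twist": 17.3},
    {"translation": [140,-572,0],"twist": 17.3},
    {"translation": [140,-572,20],"twist": 17.3},
    {"translation": [140,-572,50],"twist": 17.3},
    {"translation": [140,-572,70],"twist": 17.3},
    {"translation": [140,-572,80],"twist": 17.3},
    {"translation": [140,-572,86],"twist": 17.3},
    {"translation": [140,-572,86],"twist": 17.3},
  ],
)

```text
time: 22.4
eef_pos: [0.3806, -0.0585, 0.0422]
tool_rot: [[-0.994, 0.112, -0.003], [0.112, 0.994, 0.001], [0.003, 0.001, -1.0]]
force: [1.1, -0.9, -2.9]
gripper_width: 0.484
finger_force: 82.0
```

```bash
python3 - <<'E'
from plant import env
from h import *;import pickle
s=env.read_state();cs={n:env.camera(n) for n in("wrist","scene")};pickle.dump((s,cs),open("w8.pkl","wb"))
O=np.array([.5471,-.1367]);y=np.radians(-6.49);u=np.array([np.cos(y),np.sin(y)]);w=np.array([-u[1],u[0]])
f=lambda P:np.round([(P[:2]-O)@u*1000,(P[:2]-O)@w*1000,P[2]*1000],1)
print(s["time"],f(s["eef_pos"]),s["tool_rot"][0],np.round(s["force"],1),np.round(s["qpos"],1))
a=cv2.resize(cs["wrist"]["frame"][...,::-1],None,fx=.625,fy=.625);b=cv2.resize(cs["scene"]["frame"][255:375,290:450,::-1],(400,300),interpolation=cv2.INTER_CUBIC)
cv2.imwrite("pics/w8.png",np.hstack([a,b]))
E
```

```text
22.4 [-174.3   58.9   42.2] [-0.99368557  0.11216736 -0.00273411] [ 1.1 -0.9 -2.9] [ -20.2   22.5  121.7    0.    36.  -103.8]
```

View pics/w8.png

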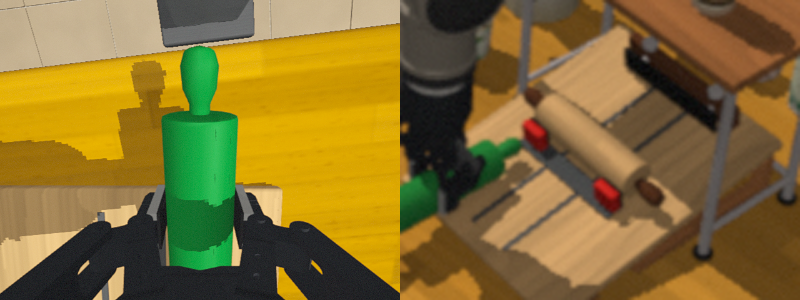

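The picture shows the green handle tip lined up with the left block (crop (518,145) against the block at (536,134)), and the wooden pin still seated. Next is a slow push.

move_arm(
  deltas=[
    {"translation": [-3,-1,-0.3],"twist": 0},
    {"translation": [-6,-1,-0.6],"twist": 0},
    {"translation": [-9,-1,-0.9],"twist": 0},
    {"translation": [-12,-1,-1.3],"twist": 0},
    {"translation": [-15,-1,-1.8],"twist": 0},
    {"translation": [-18,-1,-2.3],"twist": 0},
    {"translation": [-21,-1,-2.8],"twist": 0},
    {"translation": [-24,-1,-3.3],"twist": 0},
  ],
)

```text
time: 23.3
eef_pos: [0.4022, -0.0625, 0.0457]
tool_rot: [[-0.994, 0.113, -0.007], [0.113, 0.994, 0.002], [0.007, 0.001, -1.0]]
force: [-8.4, -1.2, -1.2]
gripper_width: 0.485
finger_force: 82.1
```

move_arm(
  deltas=[
    {"translation": [-3,0,-0.5],"twist": 0},
    {"translation": [-6,0,-1.1],"twist": 0},
    {"translation": [-9,0,-1.6],"twist": 0},
    {"translation": [-12,0,-2.1],"twist": 0},
    {"translation": [-15,0,-2.6],"twist": 0},
    {"translation": [-18,0,-3.2],"twist": 0},
    {"translation": [-21,0,-3.7],"twist": 0},
    {"translation": [-24,0,-4.2],"twist": 0},
  ],
)

```text
time: 24.1
eef_pos: [0.4261, -0.0653, 0.0499]
tool_rot: [[-0.994, 0.113, -0.007], [0.113, 0.994, 0.002], [0.007, 0.001, -1.0]]
force: [-7.9, -1.4, -1.3]
gripper_width: 0.484
finger_force: 82.1
```

```bash
cat > chk.py <<'E'
from plant import env
from h import *
s=env.read_state();cs={n:env.camera(n) for n in("scene",)}
O=np.array([.5471,-.1367]);y=np.radians(-6.49);u=np.array([np.cos(y),np.sin(y)]);w=np.array([-u[1],u[0]])
f=lambda P:np.round([(P[:2]-O)@u*1000,(P[:2]-O)@w*1000,P[2]*1000],1)
F=np.array(s["force"]);print(s["time"],f(s["eef_pos"]),"F",np.round([F[:2]@u,F[:2]@w,F[2]],1),"g",np.round(s["gripper_width"],3))
for n,c in cs.items():
    H=cv2.cvtColor(c["frame"],cv2.COLOR_RGB2HSV).astype(int)
    for b in blobs(((H[...,0]<6)|(H[...,0]>174))&(H[...,1]>170)&(H[...,2]>45),12):
        if b[1][1]>265:print(n,b,f(onlane(c,b[1],O,u,.02)))
    m=(H[...,0]>10)&(H[...,0]<24)&(H[...,1]<130);m[:270]=0;m[:,:320]=0
E
python3 chk.py
```

```text
24.1 [-128.3   57.2   49.9] F [-7.7 -2.3 -1.3] g 0.484
scene ([348, 297, 10, 12, 62], [353.0, 302.3]) [-4.8 53.7 61.5]
scene ([376, 320, 11, 13, 93], [381.1, 326.0]) [ -6.2 -57.8  61.2]
```

move_arm(
  deltas=[
    {"translation": [-3,0,-0.5],"twist": 0},
    {"translation": [-6,0,-1.1],"twist": 0},
    {"translation": [-9,0,-1.6],"twist": 0},
    {"translation": [-12,0,-2.1],"twist": 0},
    {"translation": [-15,0,-2.6],"twist": 0},
    {"translation": [-18,0,-3.2],"twist": 0},
    {"translation": [-21,0,-3.7],"twist": 0},
    {"translation": [-24,0,-4.2],"twist": 0},
    {"translation": [-27,0,-4.8],"twist": 0},
    {"translation": [-30,0,-5.3],"twist": 0},
    {"translation": [-33,0,-5.8],"twist": 0},
    {"translation": [-36,0,-6.3],"twist": 0},
    {"translation": [-39,0,-6.9],"twist": 0},
    {"translation": [-42,0,-7.4],"twist": 0},
    {"translation": [-45,0,-7.9],"twist": 0},
    {"translation": [-48,0,-8.5],"twist": 0},
    {"translation": [-51,0,-9],"twist": 0},
    {"translation": [-54,0,-9.5],"twist": 0},
  ],
)

```text
time: 25.95
eef_pos: [0.4797, -0.0715, 0.0593]
tool_rot: [[-0.994, 0.113, -0.007], [0.113, 0.994, 0.002], [0.007, 0.001, -1.0]]
force: [-8.6, -1.0, -0.3]
gripper_width: 0.488
finger_force: 82.1
```

move_arm(
  deltas=[
    {"translation": [-1.5,0,-0.3],"twist": 0},
    {"translation": [-3,0,-0.5],"twist": 0},
    {"translation": [-4.5,0,-0.8],"twist": 0},
    {"translation": [-6,0,-1.1],"twist": 0},
  ],
)

```text
time: 26.35
eef_pos: [0.4856, -0.0722, 0.0603]
tool_rot: [[-0.994, 0.113, -0.007], [0.113, 0.994, 0.002], [0.007, 0.001, -1.0]]
force: [-10.1, -1.0, -1.5]
gripper_width: 0.486
finger_force: 82.1
```

```bash
python3 chk.py
```

```text
26.35 [-68.4  57.1  60.3] F [-9.9 -2.2 -1.5] g 0.486
scene ([364, 285, 10, 12, 62], [369.4, 290.3]) [55.5 54.1 72.1]
scene ([393, 308, 10, 13, 91], [397.6, 313.5]) [ 52.9 -57.9  71.6]
```

move_arm(
  deltas=[
    {"translation": [-1,0,-0.2],"twist": 0},
    {"translation": [-2,0,-0.4],"twist": 0},
  ],
)

```text
time: 26.6
eef_pos: [0.4865, -0.0723, 0.0604]
tool_rot: [[-0.993, 0.113, -0.01], [0.113, 0.994, 0.002], [0.01, 0.001, -1.0]]
force: [-11.9, -1.1, -0.4]
gripper_width: 0.491
finger_force: 82.1
```

move_arm(
  deltas=[
    {"translation": [-1,0,-0.2],"twist": 0},
    {"translation": [-2,0,-0.4],"twist": 0},
  ],
)

```text
time: 26.8
eef_pos: [0.4881, -0.0724, 0.0607]
tool_rot: [[-0.993, 0.113, -0.011], [0.113, 0.994, 0.002], [0.011, 0.001, -1.0]]
force: [-12.7, -1.1, -0.9]
gripper_width: 0.491
finger_force: 82.1
```

move_arm(
  deltas=[
    {"translation": [-0.7,0,-0.1],"twist": 0},
    {"translation": [-1.3,0,-0.2],"twist": 0},
    {"translation": [-1.3,0,-0.2],"twist": 0},
  ],
)

```text
time: 27.1
eef_pos: [0.4892, -0.0725, 0.0608]
tool_rot: [[-0.993, 0.113, -0.011], [0.113, 0.994, 0.002], [0.011, 0.001, -1.0]]
force: [-12.8, -1.3, -1.2]
gripper_width: 0.487
finger_force: 82.1
```

```bash
python3 chk.py
```

```text
27.1 [-64.8  57.2  60.8] F [-12.5  -2.7  -1.2] g 0.487
scene ([365, 284, 10, 13, 62], [370.5, 289.7]) [59.1 53.6 72.7]
scene ([394, 307, 10, 13, 91], [398.5, 312.8]) [ 56.2 -57.8  72.2]
```

move_arm(
  deltas=[
    {"translation": [-0.6,0,-0.1],"twist": 0},
    {"translation": [-1.2,0,-0.2],"twist": 0},
    {"translation": [-1.2,0,-0.2],"twist": 0},
  ],
)

```text
time: 27.45
eef_pos: [0.4901, -0.0726, 0.0609]
tool_rot: [[-0.993, 0.113, -0.012], [0.113, 0.994, 0.003], [0.012, 0.001, -1.0]]
force: [-14.0, -2.5, -0.1]
gripper_width: 0.487
finger_force: 82.1
```

```bash
python3 chk.py
```

```text
27.45 [-63.9  57.2  60.9] F [-13.6  -4.1  -0.1] g 0.487
scene ([366, 284, 9, 12, 62], [370.7, 289.4]) [60.2 54.  72.9]
scene ([394, 307, 11, 13, 97], [398.8, 312.7]) [ 57.  -58.1  72.4]
```

```bash
python3 - <<'E'
from plant import env
from h import *;import pickle
a=pickle.load(open("w8.pkl","rb"))[1]["scene"];b=env.camera("scene");pickle.dump(b,open("s9.pkl","wb"))
O=np.array([.5471,-.1367]);y=np.radians(-6.49);u=np.array([np.cos(y),np.sin(y)]);w=np.array([-u[1],u[0]]);t=np.tan(np.radians(10))
for yr in(-66,-45,-20,10,40):
    xs=np.arange(60,152,4);px=[]
    for x in xs:
        q=O+u*(x/1000-.033*.174)+w*yr/1000;px.append(proj(b,[*q,.042+t*x/1000+.033*.985]))
    px=np.array(px,np.float32)
    for c in(a,b):
        g=cv2.cvtColor(c["frame"],cv2.COLOR_RGB2GRAY);v=cv2.remap(g,px[:,:1],px[:,1:],cv2.INTER_LINEAR).ravel();print(yr,v.tolist())
E
```

```text
-66 [90, 90, 89, 91, 89, 90, 90, 90, 78, 40, 14, 10, 12, 15, 29, 36, 52, 69, 81, 84, 84, 92, 106]
-66 [42, 35, 53, 82, 87, 84, 78, 77, 75, 75, 75, 78, 73, 43, 17, 28, 51, 69, 80, 82, 83, 92, 106]
-45 [60, 58, 58, 61, 62, 59, 58, 62, 56, 31, 12, 11, 13, 15, 22, 30, 39, 71, 89, 92, 90, 79, 59]
-45 [46, 58, 68, 80, 87, 86, 86, 88, 86, 87, 87, 84, 71, 46, 23, 21, 36, 69, 89, 91, 89, 78, 58]
-20 [84, 84, 83, 83, 82, 80, 82, 81, 69, 33, 12, 11, 14, 14, 22, 27, 30, 32, 33, 36, 56, 64, 57]
-20 [77, 73, 77, 82, 84, 85, 86, 89, 88, 89, 90, 85, 75, 50, 23, 23, 27, 32, 33, 36, 54, 63, 55]
10 [135, 134, 133, 132, 132, 128, 130, 93, 65, 33, 16, 12, 13, 14, 20, 28, 30, 32, 33, 36, 56, 64, 57]
10 [71, 71, 77, 78, 83, 87, 89, 90, 91, 91, 91, 86, 78, 55, 22, 21, 30, 33, 31, 34, 56, 63, 55]
40 [163, 162, 163, 162, 162, 162, 160, 149, 103, 47, 15, 12, 13, 26, 69, 57, 31, 34, 35, 41, 88, 103, 72]
40 [52, 47, 60, 79, 85, 88, 90, 92, 91, 89, 89, 87, 82, 56, 22, 20, 26, 33, 35, 43, 88, 101, 72]
```

Contact checks out: force has climbed about 6 N above the sliding drag, and in the image the pad has moved back about 4–5 mm or more. I'll back out slowly along the slope, then return the green pin.

move_arm(
  deltas=[
    {"translation": [1.5,0,0.2],"twist": 0},
    {"translation": [3,0,0.5],"twist": 0},
    {"translation": [5,0,0.8],"twist": 0},
    {"translation": [10,0,1],"twist": 0},
    {"translation": [20,0,2],"twist": 0},
    {"translation": [35,0,4],"twist": 0},
    {"translation": [55,0,7],"twist": 0},
    {"translation": [75,0,10],"twist": 0},
    {"translation": [95,0,12],"twist": 0},
    {"translation": [110,0,12],"twist": 0},
    {"translation": [115,0,0],"twist": 0},
    {"translation": [115,0,-30],"twist": 0},
    {"translation": [115,0,-65],"twist": 0},
    {"translation": [115,0,-70],"twist": 0},
  ],
)

```text
time: 28.95
eef_pos: [0.3824, -0.061, 0.1355]
tool_rot: [[-0.994, 0.113, 0.007], [0.113, 0.994, -0.002], [-0.007, -0.002, -1.0]]
force: [-0.3, 0.7, -3.3]
gripper_width: 0.486
finger_force: 82.2
```

```bash
python3 chk.py; python3 -c "
from plant import env;import numpy as np;s=env.read_state();print(s['eef_pos'],np.round(s['tool_rot'],3).tolist())"
```

```text
28.95 [-172.2   56.6  135.5] F [-0.3  0.6 -3.3] g 0.486
scene ([366, 284, 9, 12, 81], [369.9, 289.7]) [57.9 54.8 72.5]
scene ([394, 307, 11, 13, 95], [398.9, 312.7]) [ 57.2 -58.3  72.4]
[ 0.38197391 -0.06082734  0.13453564] [[-0.994, 0.113, 0.005], [0.113, 0.994, -0.002], [-0.006, -0.001, -1.0]]
```

move_arm(
  deltas=[
    {"translation": [3,40,0],"twist": 0},
    {"translation": [6,87,0],"twist": 0},
    {"translation": [9,135,0],"twist": 0},
    {"translation": [12,183,0],"twist": -2},
    {"translation": [15,231,0],"twist": -4},
    {"translation": [18,279,0],"twist": -6},
    {"translation": [21,327,0],"twist": -8},
    {"translation": [24,375,0],"twist": -10},
    {"translation": [27,423,0],"twist": -12},
    {"translation": [30,471,0],"twist": -14},
    {"translation": [33,519,0],"twist": -16},
    {"translation": [36,560,0],"twist": -17.3},
    {"translation": [36.5,585,20],"twist": -17.3},
    {"translation": [36.5,590,60],"twist": -17.3},
    {"translation": [36.5,590,95],"twist": -17.3},
    {"translation": [36.5,590,113],"twist": -17.3},
    {"translation": [36.5,590,119],"twist": -17.3},
    {"translation": [36.5,590,122],"twist": -17.3},
    {"translation": [36.5,590,123],"twist": -17.3},
    {"translation": [36.5,590,123],"twist": -17.3},
  ],
)

```text
time: 31.0
eef_pos: [0.4091, 0.5282, 0.0111]
tool_rot: [[-0.982, -0.188, -0.004], [-0.188, 0.982, -0.004], [0.004, -0.003, -1.0]]
force: [-10.9, -11.1, 23.8]
gripper_width: 0.491
finger_force: 85.5
```

Touching down with 24 N, so I'll ease up a little before opening.

move_arm(
  deltas=[
    {"translation": [0,0,-1],"twist": 0},
    {"translation": [0,0,-1.2],"twist": 0},
  ],
)

```text
time: 31.2
eef_pos: [0.4091, 0.5282, 0.0111]
tool_rot: [[-0.982, -0.188, -0.004], [-0.188, 0.982, -0.004], [0.004, -0.003, -1.0]]
force: [-8.5, -7.2, 15.7]
gripper_width: 0.481
finger_force: 84.3
```

move_arm(
  deltas=[
    {"translation": [0,0,0],"twist": 0},
    {"translation": [0,0,0],"twist": 0},
    {"translation": [0,0,0],"twist": 0},
    {"translation": [0,0,0],"twist": 0},
    {"translation": [0,0,0],"twist": 0},
    {"translation": [0,0,-10],"twist": 0},
    {"translation": [0,0,-50],"twist": 0},
    {"translation": [0,0,-95],"twist": 0},
    {"translation": [0,0,-140],"twist": 0},
    {"translation": [0,0,-140],"twist": 0},
    {"translation": [0,0,-140],"twist": 0},
  ],
  gripper=-1,
)

```text
time: 32.3
eef_pos: [0.4118, 0.5304, 0.153]
tool_rot: [[-0.982, -0.188, 0.003], [-0.188, 0.982, 0.003], [-0.003, 0.002, -1.0]]
force: [-0.6, -0.1, -0.6]
gripper_width: 1.001
finger_force: 0.0
```

```bash
python3 - <<'E'
from plant import env
from h import *;import pickle
s=env.read_state();print(s["time"],s["eef_pos"],np.round(s["force"],1))
d=pickle.load(open("c0.pkl","rb"));p9=pickle.load(open("s9.pkl","rb"))
for n in("top","scene"):
    c=env.camera(n);cv2.imwrite(f"pics/{n}e.png",c["frame"][:,:,::-1])
    H=cv2.cvtColor(c["frame"],cv2.COLOR_RGB2HSV).astype(int)
    print(n,"green",[b for b in blobs((H[...,0]>45)&(H[...,0]<80)&(H[...,1]>120)&(H[...,2]>50),60)])
    print("red",[b for b in blobs(((H[...,0]<6)|(H[...,0]>174))&(H[...,1]>170)&(H[...,2]>60),12) if b[1][1]>250])
    D=np.abs(c["frame"].astype(int)-d[n]["frame"]).sum(2)>60
    print("changed",[b for b in blobs(cv2.morphologyEx(D.astype(np.uint8),cv2.MORPH_OPEN,np.ones((3,3))),20) if b[1][0]>215])
E
```

```text
32.3 [0.41177076 0.53040196 0.15296294] [-0.6 -0.1 -0.6]
top green []
red []
changed [([388, 215, 15, 5, 63], [395.0, 217.0]), ([404, 217, 14, 5, 53], [410.4, 219.0]), ([420, 219, 14, 5, 55], [426.4, 221.0]), ([114, 226, 234, 254, 20205], [219.9, 377.0]), ([224, 257, 155, 64, 3254], [305.9, 289.4]), ([381, 264, 15, 10, 129], [388.3, 268.4]), ([397, 266, 36, 12, 292], [413.9, 271.7]), ([343, 364, 47, 23, 435], [366.8, 373.0]), ([371, 396, 30, 26, 258], [384.0, 406.9]), ([346, 409, 11, 18, 100], [350.4, 416.6]), ([360, 420, 9, 8, 43], [364.1, 423.5]), ([403, 421, 7, 11, 45], [406.4, 426.6]), ([408, 456, 10, 14, 100], [413.6, 463.3]), ([326, 463, 43, 17, 356], [349.4, 472.2]), ([362, 465, 16, 15, 98], [370.4, 472.8])]
scene green [([159, 219, 46, 34, 546], [181.8, 235.3])]
red [([365, 284, 10, 12, 83], [369.9, 289.7]), ([394, 307, 11, 13, 92], [398.8, 312.8])]
changed [([190, 254, 88, 110, 2237], [244.9, 311.8]), ([215, 265, 65, 32, 555], [244.8, 277.1]), ([363, 272, 53, 39, 841], [382.6, 291.0]), ([247, 280, 10, 6, 42], [251.5, 282.5]), ([390, 307, 16, 15, 169], [397.9, 313.6]), ([409, 307, 8, 8, 45], [412.9, 310.0]), ([317, 317, 44, 46, 607], [338.0, 340.0])]
```

```bash
python3 -c "
from plant import env;print(env.finish_job())"
```

```text
the job is handed in; nothing more can be done
None
```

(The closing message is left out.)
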